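# Fit and lock the card stop on the trimming board

### The job

Fit the card stop - the aluminium carriage that has a black clamp knob at its side - to the trimming board: slide it onto the dovetail rail from the rail's open, pointed end and all the way along until it meets the two stop blocks. Then lock it there by turning its knob clockwise through about a quarter turn, until the bar of the knob lies across the rail. Leave the plain block without a knob where it is.

Things in the scene. Friction and masses are not known exactly. Their poses are not given: they have to be found in the camera images.
- carriage: Card stop, loose aluminium, 0.35 kg. Block x -26..26, y -27..27, z 0..46 mm (origin: centre of its underside); through-channel along x below, 23 mm wide at the bottom, 39 at its top (z 16.5). Round boss, 34 across, on the +y side out to y 57 carries the knob, axis at x 0, y 40. Grip its plain end faces (52 apart along x); mass centre y 9. Starts on the table; fits the rail either way round.
- clamp_knob (a joint): Knob on the boss, vertical axis: black disc of 28 mm (top at z 54 of the carriage) with a grip bar 40 long, 10 thick, z 54..76. Radians, growing clockwise seen from above: 0 loose, bar along the carriage's x (the rail); 1.57 tight, end of travel, bar along its y (across the rail). Light friction 0.06 N m; stays as left. Starts at 0 to 0.2.
- board: Fixed plywood board, mm: x -150..130, y -80..80, top z 15; origin at table height on the rail's line. Steel dovetail rail along x, 14 high, 18 wide at foot, 34 on top, x -15..112, tapering to its open end at x -45, 10 wide. Set the carriage on the bare board there, slide in +x on the board (play 2.5 each side) to 2 stops, 24 high, y 20..40 both sides, faces x 101; home: carriage origin at x 75.
- pin_block: The plain block, not to be used: the same 52 x 54 x 46 mm aluminium block with channel, but without boss or knob and with a low steel disc (30 mm across, 8 mm high) on its top. Origin: centre of its underside. Loose on the table.
There are look-alikes about, which are no part of the job. Leave any green or red look-alike of the carriage alone.

How it is judged:
By the outcome, as a careful person would: the job done as asked, in the order asked, and still so for the second after the job is handed in, with the robot touching nothing.
It also fails if it takes over 51 s, if anything falls off the work surface, if the arm or the gripper's body presses on something with over 40 N, if the wrist force passes 120 N, or if a joint passes its speed limit or range.

### The arm

A 7-joint arm with a two-finger parallel gripper is mounted at the origin on the work surface. World frame = base frame: x ahead of the robot, y to its left, z up, the work surface at z = 0. Lengths are in m, angles in rad, forces in N, time in s.
With the tool pointing down it reaches from about 0.4 to 0.85 m from the base axis. Payload 4.5 kg.
Tool frame: the origin (TCP) lies midway between the tips of the shut fingers; the grasp point (between the pads) lies 19 mm behind it; z points along the fingers, y is the line along which they close (so a half turn about z gives the same grasp; the last joint's range is limited). The gripper opens to 85 mm and grips with 20 to 120 N. Pads are 22 mm wide; open, the fingers measure 114 mm over their backs; the gripper's body (76 mm by 85 mm) begins 54 mm behind the grasp point. The pads swing forward as they close: fully open they stand 13 mm farther back than shut.
Start: joints at [-1.143, 0.689, -0.195, 1.565, 0.157, 0.902, -0.215], TCP at [0.24, 0.577, 0.231] pointing down, gripper open.
Joint ranges: [-3.01, 3.01], [-0.46, 2.08], [-1.47, 1.51], [0.13, 2.56], [-1, 4.14], [0.04, 2.09], [-2.66, 2.66]. Speed limits (rad/s): [2.57, 2.57, 3.14, 3.14, 3.14, 3.14, 3.14].

### API

Orientations are given as a unit quaternion [w, x, y, z].
In Python, from station import manip gives the robot as it stands.
- The arm moves only by the tool apply_moves, never from a script. Its argument "plan" is a list of rows, each a list of 7 numbers: the shift along the tool's x, y, z in mm, then the turn, a rotation vector about the tool's x, y, z in rad, then the finger opening in mm, from 0 to 85.4. In form: [[tx, ty, tz, wx, wy, wz, jaw], ...]. A call has exactly 5 rows; each row is the pose to reach, as a shift and turn from the pose commanded when the call began, along the tool's axes at that moment; what a row does not reach only later rows make up. A row lasts 1/8 s, in which the tool goes at most 62.5 mm and 10.7 degrees, less where a joint would pass 70% of its speed; a pose out of reach is approached as far as the arm can. A call with a gripper value outside its range is refused whole. The fingers move at their own pace and stop on an object; "grip_force" is the grip in N (left out, the last holds). Time passes only in rows, so rows that repeat a pose let the fingers close, or fill a call up. It gives the time, the measured TCP pose, the force, the opening and the grip force at its end, in the units of the state.
- manip.observe(): the state, without advancing time (a new reading comes with each control period).
- manip.camera(name): name is "scene" or "top" or "wrist"; returns a dict with "img" (400x640x3 uint8, blue, green, red), "fx", "fy", "cx", "cy" (pixels), "cam_to_world" (4x4, takes a point from camera to world coordinates); the wrist camera has in their place "mount" (4x4, takes a point from camera to tool coordinates, whose origin is the TCP and whose axes are the flange's). Camera axes: x right, y down, z forward; pixel columns grow to the right and rows downward; lengths in m; the calibration is good to about 2 mm. A picture is of the moment at which its call begins: read the wrist's pose just before it. There is no depth.
- manip.finish_job(): hands the job in; it is judged then, once.
The state is a dict: "time": time; "joint_pos": joint angles; "qd": joint speeds; "joint_torque": joint torques, N m; "eef_pos": TCP position; "eef_rot": TCP orientation; "force": force on the tool from outside, world axes, zero at the start; "moment": the same for the moment, N m; "opening": opening from 0.0 (shut) to 1.0 (fully open); "gripper_force": force on a finger pad.
Only numpy, scipy, OpenCV 4.12 (cv2) and the standard library are available. Lean on these libraries where they do the work, as an engineer would, in place of code of your own. Each camera call takes 0.05 s, during which the arm holds its last target. There are 200 camera calls.

## Working session

There is one attempt and no reset: what is moved stays moved. The work goes in short steps, Python scripts to look and compute and a tool call to move; the robot and the scene stay as the last step left them, time stands still between calls to the robot, and variables do not carry over. Pictures are saved under pics/ and viewed, at most 10 in all, crops included, and the job is handed in when it is done.

Besides the shell and the picture viewer there is one more tool, called as name([rows], argument=value, ...), one row to a line, values as JSON. apply_moves: Moves the arm, as the interface text tells. Its arguments: {"type":"object","properties":{"plan":{"type":"array","items":{"type":"array","items":{"type":"number"}}},"grip_force":{"type":"number"}},"required":["plan"]}

```bash
mkdir -p pics
cat > h.py <<'E'
import numpy as np, cv2
from station import manip
from scipy.spatial.transform import Rotation as R
def pose(s=None):
    s=s or manip.observe(); q=s["eef_rot"]; T=np.eye(4); T[:3,:3]=R.from_quat([q[1],q[2],q[3],q[0]]).as_matrix(); T[:3,3]=s["eef_pos"]; return T
def cam(n):
    T=pose(); c=manip.camera(n); c["T"]=T@np.array(c["mount"]) if n=="wrist" else np.array(c["cam_to_world"]); return c
def onplane(c,u,v,z):
    d=c["T"][:3,:3]@[(u-c["cx"])/c["fx"],(v-c["cy"])/c["fy"],1]; o=c["T"][:3,3]; return o+d*(z-o[2])/d[2]
def proj(c,p):
    q=np.linalg.inv(c["T"])@np.r_[p,1]; return [c["fx"]*q[0]/q[2]+c["cx"],c["fy"]*q[1]/q[2]+c["cy"]]
E
python3 - <<'E'
from h import *
import pickle
for n in("top","scene"):
    c=cam(n); pickle.dump(c,open(n+".pkl","wb")); cv2.imwrite(f"pics/{n}0.png",c["img"]); print(n,c["fx"],c["T"].round(3).tolist())
s=manip.observe();print(s); print(np.array(manip.camera("wrist")["mount"]).round(3))
E
```

```text
top 465.54723276717624 [[0.009, -0.984, 0.176, 0.253], [-1.0, -0.008, 0.008, 0.107], [-0.006, -0.176, -0.984, 0.981], [0.0, 0.0, 0.0, 1.0]]
scene 460.90894329112376 [[0.898, 0.358, -0.255, 0.695], [0.439, -0.743, 0.505, -0.379], [-0.008, -0.565, -0.825, 0.909], [0.0, 0.0, 0.0, 1.0]]
{'time': 0.1, 'joint_pos': array([-1.14318651,  0.68989649, -0.19453455,  1.56620712,  0.15729425,
        0.90251791, -0.21511101]), 'qd': array([-2.75514554e-04, -2.59395394e-03,  7.69992294e-05, -3.32688900e-03,
        2.01600791e-03,  4.68252274e-04,  1.52896247e-03]), 'joint_torque': array([-2.40528119e-03, -5.40605164e+01, -1.27167329e+00, -1.58988029e+01,
        9.32784722e-03,  4.33747380e-03, -4.70375696e-06]), 'eef_pos': array([0.23963246, 0.57661859, 0.23057565]), 'eef_rot': array([-1.07068863e-04,  1.95601160e-01,  9.80683188e-01, -8.11905912e-04]), 'force': array([-0.45850352, -0.53133895, -0.36084676]), 'moment': array([0.00708769, 0.03295346, 0.04659913]), 'gripper_force': 0.0, 'opening': 0.9977894693555626}
[[-0.    -0.96  -0.279  0.071]
 [ 1.    -0.    -0.001  0.001]
 [ 0.001 -0.279  0.96  -0.142]
 [ 0.     0.     0.     1.   ]]
```

View pics/top0.png

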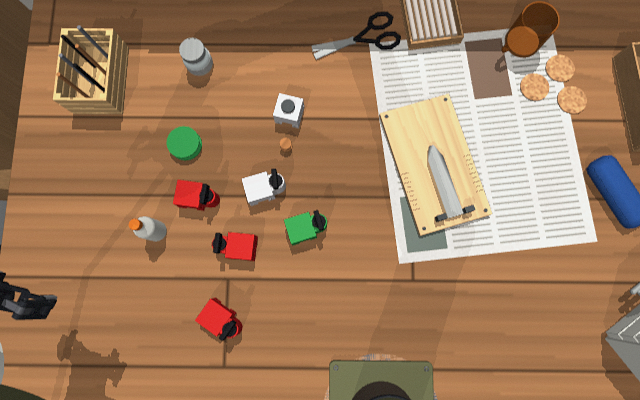

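View pics/scene0.png

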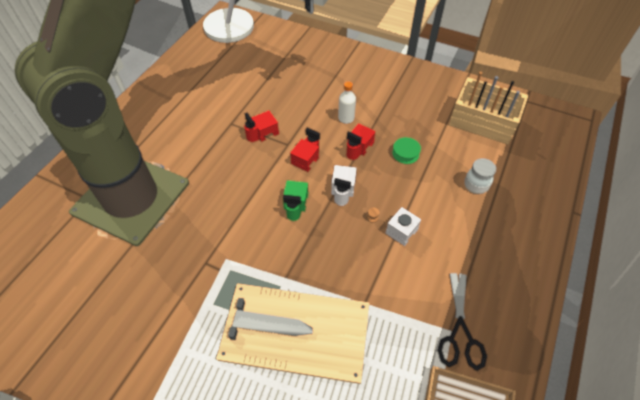

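Candidates, as top-image pixels:
- Aluminium block with a knob at (263,188).
- Plain block with a disc at (288,110).
- Green look-alike at (304,228).
- Red look-alikes at (193,195), (236,246) and (218,319).

By the description, the carriage is the one at (263,188). The rail's point is at about (433,150), and its stops are near (455,213) on the robot side.

Run:
```python
from h import *
import pickle
c=pickle.load(open("top.pkl","rb")); im=c["img"]
cr=im[80:260,220:500]; cv2.imwrite("pics/crop0.png",cv2.resize(cr,None,fx=2.8,fy=2.8,interpolation=cv2.INTER_CUBIC))
hsv=cv2.cvtColor(im,cv2.COLOR_BGR2HSV)
m=((hsv[...,1]<40)&(hsv[...,2]>150)).astype(np.uint8)
w=np.zeros_like(m); w[165:212,235:290]=1
ys,xs=np.nonzero(m*w); print("carr",len(xs),cv2.minAreaRect(np.c_[xs,ys].astype(np.float32)), onplane(c,xs.mean(),ys.mean(),.046))
k=((hsv[...,2]<60)).astype(np.uint8)*w; ys,xs=np.nonzero(k); print("knob",len(xs),xs.mean(),ys.mean(),onplane(c,xs.mean(),ys.mean(),.065))
b=cv2.inRange(hsv,(12,60,150),(30,180,255)); b[:80]=0;b[250:]=0;b[:,:370]=0;b[:,500:]=0
cs=max(cv2.findContours(b,0,2)[0],key=cv2.contourArea); r=cv2.minAreaRect(cs)
P=np.array([onplane(c,*p,.015)[:2] for p in cv2.boxPoints(r)]); print("board",r,P.round(4).tolist(),P.mean(0),[np.linalg.norm(P[i]-P[i-1]) for i in range(4)])
g=((hsv[...,1]<60)&(hsv[...,2]>90)).astype(np.uint8); g[:140]=0;g[225:]=0;g[:,:422]=0;g[:,465:]=0
gs=max(cv2.findContours(g,0,2)[0],key=cv2.contourArea); print("rail",cv2.minAreaRect(gs),[(onplane(c,*p,.029)[:2]).round(4).tolist() for p in cv2.boxPoints(cv2.minAreaRect(gs))], gs[gs[:,0,1].argmin()])
```

```text
carr 688 ((263.67034912109375, 184.47930908203125), (24.887069702148438, 40.74481964111328), 73.61045837402344) [0.44838152 0.25234033 0.046     ]
knob 161 275.0993788819876 179.40372670807454 [0.45882749 0.21502497 0.065     ]
board ((435.6499938964844, 163.45001220703125), (130.9182891845703, 74.94596862792969), 71.56504821777344) [[0.6195, -0.0024], [0.6752, -0.1592], [0.4, -0.235], [0.3491, -0.0851]] [ 0.51095347 -0.12045378] [np.float64(0.2827314720886619), np.float64(0.16639194826804887), np.float64(0.28547969437755283), np.float64(0.15831720258869414)]
rail ((442.08026123046875, 180.97079467773438), (74.49998474121094, 18.283252716064453), 70.01689147949219) [[0.5349, -0.0874], [0.5489, -0.1241], [0.3992, -0.1715], [0.3859, -0.1356]] [[432 145]]
```

View pics/crop0.png

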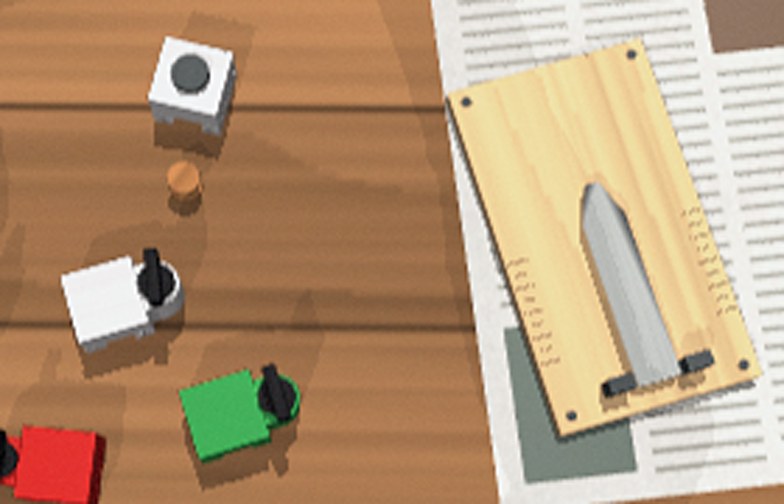

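The crop confirms the choice: aluminium block at crop (105,300), black knob at (155,280) on its right side. The rail's point is at crop (593,185), and the stops are at (620,385) and (695,362). Moving over the carriage for a close look.

apply_moves([
  [-60,-41,6,0,0,0.18,85],
  [-120,-82,12,0,0,0.36,85],
  [-180,-123,18,0,0,0.54,85],
  [-240,-164,24,0,0,0.72,85],
  [-300,-205,30,0,0,0.9,85],
])

```text
time: 0.78
eef_pos: [0.4107, 0.3146, 0.2055]
eef_rot: [0.0, 0.605, 0.796, 0.0]
force: [0.6, 0.4, -1.0]
opening: 0.996
gripper_force: 0.0
```

```bash
cat >> h.py <<'E'
def go(x,y,z,yaw):
    "shift/turn in tool axes to a tool-down pose with tool y at yaw (deg, nearest half turn)"
    T=pose(); cur=np.degrees(np.arctan2(T[1,1],T[0,1])); d=(yaw-cur+90)%180-90; y0=np.radians(cur+d)
    G=np.c_[[-np.sin(y0)*-1,-np.cos(y0),0],[np.cos(y0),np.sin(y0),0],[0,0,-1]]
    print("go",((T[:3,:3].T@(np.array([x,y,z])-T[:3,3]))*1000).round(1),R.from_matrix(T[:3,:3].T@G).as_rotvec().round(3))
def look(name):
    c=cam("wrist"); cv2.imwrite(f"pics/{name}.png",c["img"]); import pickle; pickle.dump(c,open(name+".pkl","wb")); return c
E
python3 - <<'E'
from h import *
T=pose();print(T.round(3), manip.observe()["time"]); go(.448,.257,.2,14)
E
```

```text
[[-0.268  0.963  0.     0.411]
 [ 0.963  0.268  0.     0.315]
 [ 0.     0.    -1.     0.205]
 [ 0.     0.     0.     1.   ]] 0.775Traceback (most recent call last):
  File "<stdin>", line 2, in <module>
  File "h.py", line 16, in go
    print("go",((T[:3,:3].T@(np.array([x,y,z])-T[:3,3]))*1000).round(1),R.from_matrix(T[:3,:3].T@G).as_rotvec().round(3))
                                                                        ~~~~~~~~~~~~~^^^^^^^^^^^^^^
  File "scipy/spatial/transform/_rotation.pyx", line 1143, in scipy.spatial.transform._rotation.Rotation.from_matrix
ValueError: Non-positive determinant (left-handed or null coordinate frame) in rotation matrix 0: [[-9.99633986e-01 -2.70531901e-02 -1.40200170e-04]
 [-2.70531416e-02  9.99633940e-01 -3.36500267e-04]
 [-1.49252254e-04  3.32584248e-04  9.99999934e-01]].
```

apply_moves([
  [-17,6,0,0,0,0.03,85],
  [-17,6,0,0,0,0.03,85],
  [-17,6,0,0,0,0.03,85],
  [-17,6,0,0,0,0.03,85],
  [-17,6,0,0,0,0.03,85],
])

```text
time: 1.4
eef_pos: [0.4195, 0.3027, 0.2056]
eef_rot: [-0.0, 0.614, 0.79, 0.0]
force: [0.3, 0.5, -0.1]
opening: 0.993
gripper_force: 0.0
```

```bash
sed -i 's/\[-np.sin(y0)\*-1,-np.cos(y0),0\]/[-np.sin(y0),np.cos(y0),0]/' h.py
python3 - <<'E'
from h import *
T=pose();print(T.round(3)); go(.448,.257,.2,14); c=look("w1")
hsv=cv2.cvtColor(c["img"],cv2.COLOR_BGR2HSV)
m=((hsv[...,1]<45)&(hsv[...,2]>150)).astype(np.uint8)
for k in cv2.findContours(m,0,2)[0]:
    if cv2.contourArea(k)>1500: print(cv2.contourArea(k),cv2.minAreaRect(k))
E
```

```text
[[-0.247  0.969 -0.     0.42 ]
 [ 0.969  0.247  0.001  0.303]
 [ 0.001 -0.    -1.     0.206]
 [ 0.     0.     0.     1.   ]]
go [-51.4  16.3   5.5] [-0.    -0.001  0.005]
3010.5 ((330.99688720703125, 236.36915588378906), (74.0028305053711, 51.152164459228516), 88.63607025146484)
```

View pics/w1.png

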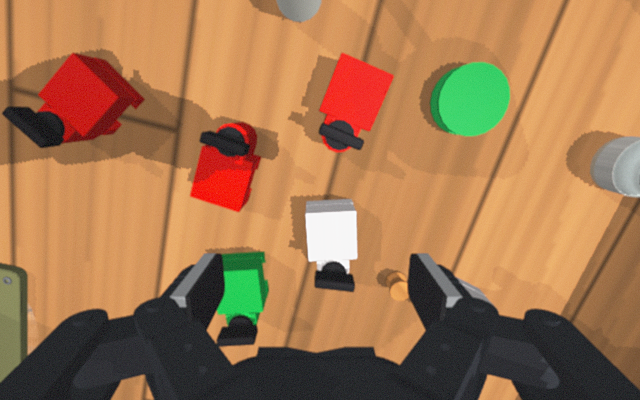

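The carriage's top face spans about (307,210) to (357,263), with its knob at (334,275) towards the image bottom. Green is at (240,290), clear of the fingers.

Run:
```python
from h import *
import pickle
c=pickle.load(open("w1.pkl","rb")); g=c["img"].min(2)
m=(g>222).astype(np.uint8); m[:190]=0;m[280:]=0;m[:,:290]=0;m[:,375:]=0
k=max(cv2.findContours(m,0,2)[0],key=cv2.contourArea)
P=np.array([onplane(c,*p[0],.046)[:2]*1000 for p in k],np.float32)
r=cv2.minAreaRect(P); print(r,cv2.boxPoints(r).round(1).tolist())
# left/right edge lines -> yaw of carriage y
ys=range(218,255); 
for f in (lambda v:np.nonzero(m[v])[0].min(),lambda v:np.nonzero(m[v])[0].max()+1):
    q=np.array([onplane(c,f(v),v,.046)[:2] for v in ys]); d=np.polyfit(q[:,1],q[:,0],1); print("edge yaw",np.degrees(np.arctan2(-1,-d[0])))
k=(c["img"].max(2)<60).astype(np.uint8);k[:255]=0;k[295:]=0;k[:,:300]=0;k[:,365:]=0
ys,xs=np.nonzero(k);print("knob",onplane(c,xs.mean(),ys.mean(),.065))
```

```text
((450.7953796386719, 248.5845947265625), (51.11369705200195, 66.67387390136719), 17.362546920776367) [[416.5, 272.79998779296875], [436.3999938964844, 209.10000610351562], [485.1000061035156, 224.39999389648438], [465.20001220703125, 288.0]]
edge yaw -72.57730596710918
edge yaw -71.56345228428418
knob [0.46001316 0.21954726 0.065     ]
```

Run:
```python
from h import *
go(.4497,.2525,.1,17.6); go(.4497,.2525,.014,17.6)
```

```text
go [-55.8  16.7 105.6] [ 0.    -0.    -0.058]
go [-55.9  16.7 191.6] [ 0.    -0.    -0.058]
```

apply_moves([
  [-28,8,35,0,0,-0.03,85],
  [-56,17,70,0,0,-0.058,85],
  [-56,17,106,0,0,-0.058,85],
  [-56,17,135,0,0,-0.058,85],
  [-56,17,150,0,0,-0.058,85],
])

```text
time: 2.08
eef_pos: [0.4498, 0.2514, 0.0542]
eef_rot: [-0.0, 0.591, 0.806, -0.001]
force: [-0.1, -0.2, -1.4]
opening: 1.0
gripper_force: 0.0
```

Run:
```python
from h import *
go(.4497,.2525,.014,17.6)
```

```text
go [ 1.1  0.2 40.2] [-0.002  0.    -0.002]
```

apply_moves([
  [0,0,20,0,0,0,85],
  [0,0,40,0,0,0,85],
  [0,0,40,0,0,0,85],
  [0,0,40,0,0,0,45],
  [0,0,40,0,0,0,45],
], grip_force=50)

```text
time: 2.7
eef_pos: [0.4506, 0.2517, 0.0166]
eef_rot: [0.0, 0.592, 0.806, 0.0]
force: [-0.7, 0.3, 42.6]
opening: 0.601
gripper_force: 43.3
```

apply_moves([
  [0,0,0,0,0,0,45],
  [0,0,0,0,0,0,45],
  [0,0,0,0,0,0,45],
  [0,0,-15,0,0,0,45],
  [0,0,-40,0,0,0,45],
])

```text
time: 3.32
eef_pos: [0.4499, 0.2511, 0.0562]
eef_rot: [-0.0, 0.591, 0.806, -0.001]
force: [-0.1, 0.4, -3.9]
opening: 0.597
gripper_force: 53.5
```

Run:
```python
from h import *
print(pose().round(3)); look("w2")
```

```text
[[-0.3    0.954 -0.001  0.45 ]
 [ 0.954  0.3   -0.001  0.251]
 [-0.    -0.001 -1.     0.056]
 [ 0.     0.     0.     1.   ]]
```

View pics/w2.png

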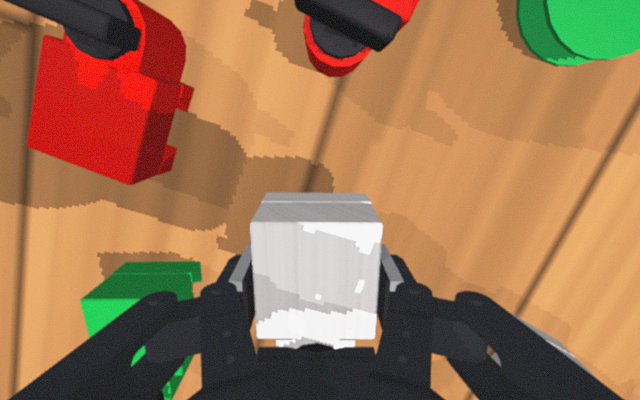

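Held squarely. The top face's far edge (carriage y −27) runs from (250,221) to (382,221), and the near edge is at v≈339. Next I get the carriage pose in the tool frame and work out the carry.

Run:
```python
from h import *
import pickle
c=pickle.load(open("w2.pkl","rb")); M=np.array(c["mount"]); 
def tool(u,v,zt):
    d=M[:3,:3]@[(u-c["cx"])/c["fx"],(v-c["cy"])/c["fy"],1]; o=M[:3,3]; return (o+d*(zt-o[2])/d[2])*1000
for zt in (-.0295,-.032): 
    for p in [(250,221),(382,221),(257,339),(377,339)]: print(zt,tool(*p,zt).round(1))
for p in [(.60,-.095,.17),]: go(*p,16.5)
```

```text
-0.0295 [ 30.9 -24.6 -29.5]
-0.0295 [ 30.9  25.8 -29.5]
-0.0295 [-23.  -24.8 -29.5]
-0.0295 [-23.   26.9 -29.5]
-0.032 [ 31.8 -24.1 -32. ]
-0.032 [ 31.8  25.3 -32. ]
-0.032 [-20.9 -24.2 -32. ]
-0.032 [-20.9  26.3 -32. ]
go [-375.3   38.  -111. ] [ 0.003 -0.001  0.017]
```

Run:
```python
from h import *
go(.494,-.216,.2,17.4)
```

```text
go [-458.9  -99.4 -141.5] [ 0.003 -0.001  0.001]
```

apply_moves([
  [-10,-4,-58,0,0,0,45],
  [-45,-10,-105,0,0,0,45],
  [-95,-21,-138,0,0,0,45],
  [-150,-33,-142,0,0,0,45],
  [-205,-45,-142,0,0,0,45],
])

```text
time: 4.0
eef_pos: [0.4693, 0.0407, 0.1986]
eef_rot: [0.001, 0.591, 0.806, 0.001]
force: [0.7, -0.4, -4.7]
opening: 0.601
gripper_force: 55.5
```

Run:
```python
from h import *
go(.494,-.216,.2,17.4)
```

```text
go [-252.2  -53.6   -1.4] [0.002 0.    0.002]
```

apply_moves([
  [-58,-12,0,0,0,0,45],
  [-116,-25,0,0,0,0,45],
  [-174,-37,0,0,0,0,45],
  [-230,-48,0,0,0,0,45],
  [-252,-53,0,0,0,0,45],
])

```text
time: 4.62
eef_pos: [0.493, -0.2191, 0.1976]
eef_rot: [0.001, 0.594, 0.804, -0.001]
force: [-0.1, 0.9, -3.4]
opening: 0.598
gripper_force: 55.5
```

apply_moves([
  [0,0,0,0,0,0,45],
  [0,0,0,0,0,0,45],
  [0,0,0,0,0,0,45],
  [0,0,0,0,0,0,45],
  [0,0,0,0,0,0,45],
])

```text
time: 5.25
eef_pos: [0.4943, -0.2133, 0.1976]
eef_rot: [-0.0, 0.591, 0.807, 0.0]
force: [-0.6, -0.7, -4.5]
opening: 0.599
gripper_force: 55.5
```

Run:
```python
from h import *
print(pose().round(4)); look("w3")
```

```text
[[-3.012e-01  9.536e-01 -1.000e-04  4.943e-01]
 [ 9.536e-01  3.012e-01  2.000e-04 -2.133e-01]
 [ 2.000e-04 -0.000e+00 -1.000e+00  1.976e-01]
 [ 0.000e+00  0.000e+00  0.000e+00  1.000e+00]]
```

View pics/w3.png

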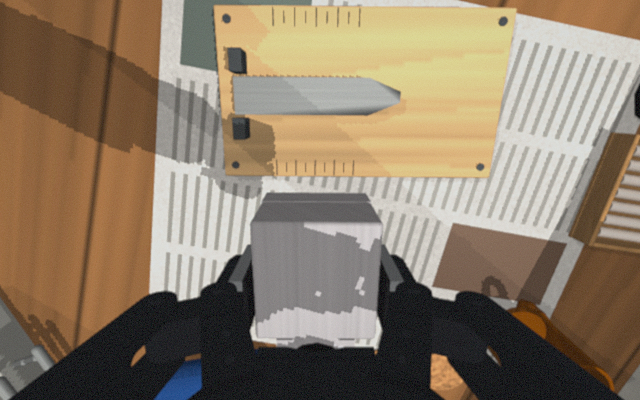

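Rail point at (401,96), rail body from u 233 to 360 between v≈77 and 115, stops at (237,60) and (240,127). Board corners at (215,6), (516,10), (490,178) and (225,176).

Run:
```python
from h import *
import pickle
c=pickle.load(open("w3.pkl","rb")); hsv=cv2.cvtColor(c["img"],cv2.COLOR_BGR2HSV)
T=pose()
m=((hsv[...,1]<50)&(hsv[...,2]>70)).astype(np.uint8); m[:65]=0;m[125:]=0;m[:,:228]=0;m[:,410:]=0
k=max(cv2.findContours(m,0,1)[0],key=cv2.contourArea); m[:]=0; cv2.drawContours(m,[k],-1,1,-1)
us=range(258,350); a=[];b=[];f=[]
for u in us:
    v=np.nonzero(m[:,u])[0]; a.append(onplane(c,u,v.min(),.029)[:2]); b.append(onplane(c,u,v.max()+1,.029)[:2])
for q in(a,b):
    q=np.array(q); s=np.polyfit(q[:,0],q[:,1],1); print("rail edge slope yaw",np.degrees(np.arctan(s[0])), "y at x=.45",np.polyval(s,.45), "resid",np.std(np.polyval(s,q[:,0])-q[:,1]))
v=np.nonzero(m[:,258:350]); print("width",(np.array(a)-b).mean(0), np.linalg.norm((np.array(a)-b).mean(0)))
tip=k[k[:,0,0].argmax()][0]; print("tip",tip,onplane(c,*tip,.029)*1000)
P=np.array([onplane(c,*p,.015)[:2]*1000 for p in[(215,6),(516,10),(490,178),(225,176)]]);print(P.round(1).tolist(),P.mean(0))
for i in range(4):
    d=P[i]-P[i-1];print(np.linalg.norm(d).round(1),np.degrees(np.arctan2(d[1],d[0])).round(2))
```

```text
rail edge slope yaw 17.206946349699926 y at x=.45 -0.12107223592480232 resid 0.00023178569286840455
rail edge slope yaw 16.881775319269856 y at x=.45 -0.1561995952836718 resid 0.0003060760176686804
width [-0.00977542  0.03218207] 0.03363397900591951
tip [399 102] [ 546.0700181  -113.85433823   29.        ]
[[357.7, -85.2], [621.8, -5.2], [669.7, -154.8], [401.8, -237.1]] [ 512.73553431 -120.5759738 ]
158.2 106.19
276.0 16.84
157.1 -72.27
280.2 -162.92
```

Run:
```python
from h import *
go(.5827,-.1022,.06,17.0)
```

```text
go [ 79.6 117.9 137.6] [ 0.    -0.     0.009]
```

apply_moves([
  [32,47,0,0,0,0.009,45],
  [64,94,20,0,0,0.009,45],
  [80,118,60,0,0,0.009,45],
  [80,118,105,0,0,0.009,45],
  [80,118,138,0,0,0.009,45],
])

```text
time: 5.92
eef_pos: [0.5823, -0.1013, 0.0576]
eef_rot: [-0.001, 0.595, 0.804, -0.0]
force: [0.3, -1.5, -3.5]
opening: 0.598
gripper_force: 55.3
```

apply_moves([
  [0,0,0,0,0,0,45],
  [0,0,0,0,0,0,45],
  [0,0,0,0,0,0,45],
  [0,0,0,0,0,0,45],
  [0,0,0,0,0,0,45],
])

```text
time: 6.55
eef_pos: [0.5831, -0.1022, 0.0603]
eef_rot: [0.0, 0.595, 0.804, 0.0]
force: [-0.8, 0.5, -4.1]
opening: 0.597
gripper_force: 55.3
```

Run:
```python
from h import *
print(pose()[:3,3]);go(.5827,-.1022,.0325,17.0)
```

```text
[ 0.58310428 -0.10224909  0.06025532]
go [ 0.2 -0.4 27.8] [ 0.001  0.    -0.001]
```

Lower until it touches the board.

apply_moves([
  [0,0,12,0,0,0,45],
  [0,0,22,0,0,0,45],
  [0,0,26,0,0,0,45],
  [0,0,28,0,0,0,45],
  [0,0,28,0,0,0,45],
])

```text
time: 7.18
eef_pos: [0.5823, -0.1021, 0.0318]
eef_rot: [-0.0, 0.595, 0.804, -0.0]
force: [-2.8, 0.9, 0.9]
opening: 0.6
gripper_force: 55.8
```

apply_moves([
  [0,0,1,0,0,0,45],
  [0,0,1,0,0,0,45],
  [0,0,1,0,0,0,45],
  [0,0,1,0,0,0,45],
  [0,0,1,0,0,0,45],
])

```text
time: 7.8
eef_pos: [0.5823, -0.1021, 0.0318]
eef_rot: [-0.0, 0.595, 0.804, -0.0]
force: [-3.7, 1.4, 10.0]
opening: 0.6
gripper_force: 57.0
```

Run:
```python
from h import *
print(pose()[:3,3],manip.observe()["force"]); look("w4")
```

```text
[ 0.58228858 -0.10207297  0.03175722] [-3.69441503  1.42692313  9.98224358]
```

View pics/w4.png

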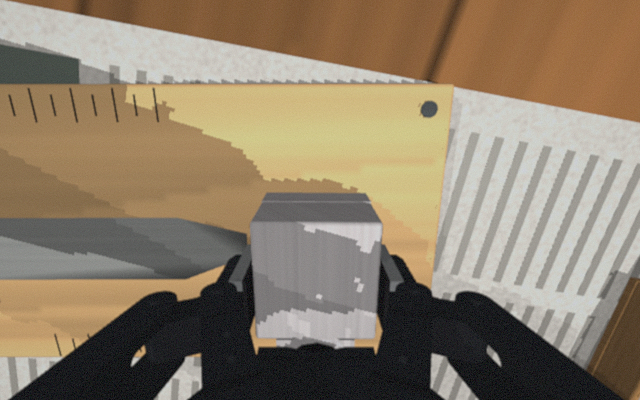

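The carriage sits on the board, in contact at TCP z 0.0318. The rail enters from the left at v≈219–278, with its tip about (245,243). Checking the rail's centre line in the tool frame against the carriage centre (+4 mm).

Run:
```python
from h import *
import pickle
c=pickle.load(open("w4.pkl","rb")); T=pose(); g=cv2.cvtColor(c["img"],cv2.COLOR_BGR2HSV); Ti=np.linalg.inv(T)
m=(g[...,1]<60); L=[]
for u in range(5,165,10):
    v=np.nonzero(m[190:310,u])[0]+190
    v=v[(v>=208)&(v<=290)]
    a,b=[(Ti@np.r_[onplane(c,u,w,.029),1])[:2]*1000 for w in(v.min(),v.max()+1)]; L.append([*a,*b])
L=np.array(L);print(L.round(1)[::4]); mid=(L[:,:2]+L[:,2:])/2; s=np.polyfit(mid[:,1],mid[:,0],1); print("centre tool x at y=0,-75:",np.polyval(s,[0,-75]),"slope deg",np.degrees(np.arctan(s[0])))
```

```text
[[  20.8 -151.9  -13.3 -161.4]
 [  20.8 -132.3  -12.7 -140.4]
 [  20.8 -112.7  -12.7 -119.6]
 [  20.8  -93.   -12.7  -98.8]]
centre tool x at y=0,-75: [4.18754915 4.09259974] slope deg 0.07253597040728425
```

Centred within 0.2 mm and parallel within 0.1°. Sliding on.

apply_moves([
  [0,-10,-1.5,0,0,0,45],
  [0,-22,-1.5,0,0,0,45],
  [0,-35,-1.5,0,0,0,45],
  [0,-48,-1.5,0,0,0,45],
  [0,-60,-1.5,0,0,0,45],
])

```text
time: 8.48
eef_pos: [0.5242, -0.1201, 0.032]
eef_rot: [-0.0, 0.595, 0.804, -0.0]
force: [0.5, 0.6, -3.5]
opening: 0.601
gripper_force: 55.6
```

apply_moves([
  [0,-15,0,0,0,0,45],
  [0,-30,0,0,0,0,45],
  [0,-45,0,0,0,0,45],
  [0,-60,0,0,0,0,45],
  [0,-70,0,0,0,0,45],
])

```text
time: 9.1
eef_pos: [0.4573, -0.1404, 0.0321]
eef_rot: [-0.0, 0.595, 0.804, -0.0]
force: [-0.1, 0.5, -4.5]
opening: 0.601
gripper_force: 55.5
```

Run:
```python
from h import *
s=manip.observe();T=pose(s);print(T[:3,3],s["force"],s["moment"],s["opening"]);go(.4315-.0002,-.1480,T[2,3],17.0)
```

```text
[ 0.45731846 -0.14036756  0.03210184] [-0.14416921  0.52066409 -4.49376207] [ 0.24155166 -0.05386134  0.02804784] 0.6005371326239419
go [  0.3 -27.1   0. ] [-0.    -0.    -0.001]
```

apply_moves([
  [0,-8,0,0,0,0,45],
  [0,-16,0,0,0,0,45],
  [0,-21,0,0,0,0,45],
  [0,-25,0,0,0,0,45],
  [0,-27,0,0,0,0,45],
])

```text
time: 9.72
eef_pos: [0.4325, -0.148, 0.032]
eef_rot: [0.0, 0.595, 0.804, 0.0]
force: [0.7, 0.4, -4.6]
opening: 0.599
gripper_force: 55.5
```

apply_moves([
  [0,-1,0,0,0,0,45],
  [0,-2,0,0,0,0,45],
  [0,-3,0,0,0,0,45],
  [0,-3,0,0,0,0,45],
  [0,-3,0,0,0,0,45],
])

```text
time: 10.35
eef_pos: [0.4314, -0.1483, 0.0321]
eef_rot: [0.001, 0.595, 0.804, 0.001]
force: [4.2, 2.8, -5.8]
opening: 0.599
gripper_force: 55.3
```

apply_moves([
  [0,-2,0,0,0,0,45],
  [0,-4,0,0,0,0,45],
  [0,-4,0,0,0,0,45],
  [0,-4,0,0,0,0,45],
  [0,-4,0,0,0,0,45],
])

```text
time: 10.98
eef_pos: [0.4313, -0.1483, 0.0323]
eef_rot: [0.004, 0.593, 0.805, 0.004]
force: [8.3, 6.0, -6.5]
opening: 0.595
gripper_force: 55.2
```

Run:
```python
from h import *
print(pose().round(4)); look("w5")
```

```text
[[-0.2956  0.9553  0.0101  0.4313]
 [ 0.9553  0.2956  0.0017 -0.1483]
 [-0.0014  0.0102 -0.9999  0.0323]
 [ 0.      0.      0.      1.    ]]
```

View pics/w5.png

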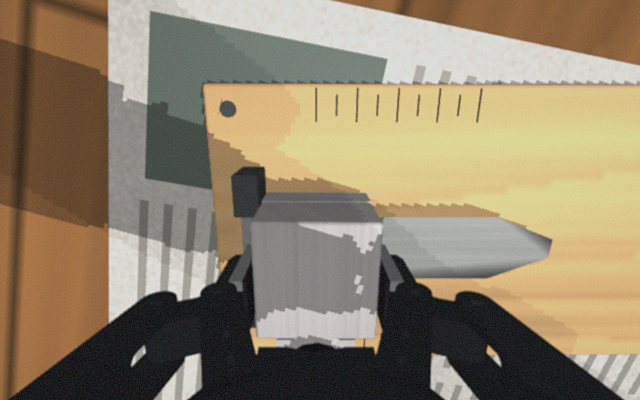

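The carriage is home: its −x-side face touches the stop visible at (248,190), and the rail shows behind it to the right. Releasing and rising.

apply_moves([
  [0,4,0,0,0,0,45],
  [0,4,0,0,0,0,70],
  [0,4,0,0,0,0,85],
  [0,4,0,0,0,0,85],
  [0,4,0,0,0,0,85],
])

```text
time: 11.65
eef_pos: [0.4292, -0.1491, 0.0321]
eef_rot: [-0.0, 0.595, 0.803, -0.0]
force: [0.5, 0.4, -0.7]
opening: 0.992
gripper_force: 0.0
```

apply_moves([
  [0,0,-25,0,0,0,85],
  [0,0,-65,0,0,0,85],
  [0,0,-110,0,0,0,85],
  [-30,0,-125,0,0,0,85],
  [-70,0,-125,0,0,0,85],
])

```text
time: 12.28
eef_pos: [0.4509, -0.216, 0.1588]
eef_rot: [0.001, 0.594, 0.804, 0.001]
force: [0.2, 0.5, -1.0]
opening: 1.0
gripper_force: 0.0
```

apply_moves([
  [-40,0,0,0,0,0,85],
  [-40,0,0,0,0,0,85],
  [-40,0,0,0,0,0,85],
  [-40,0,0,0,0,0,85],
  [-40,0,0,0,0,0,85],
])

```text
time: 12.9
eef_pos: [0.4617, -0.253, 0.157]
eef_rot: [-0.0, 0.594, 0.804, 0.0]
force: [-0.1, -0.5, 0.2]
opening: 0.996
gripper_force: 0.0
```

Run:
```python
from h import *
print(pose().round(4),manip.observe()["joint_pos"].round(2)); look("w6")
```

```text
[[-2.933e-01  9.560e-01 -5.000e-04  4.617e-01]
 [ 9.560e-01  2.933e-01  6.000e-04 -2.530e-01]
 [ 7.000e-04 -3.000e-04 -1.000e+00  1.570e-01]
 [ 0.000e+00  0.000e+00  0.000e+00  1.000e+00]] [ 0.52  0.67 -0.17  1.94  0.2   0.55  0.51]
```

View pics/w6.png

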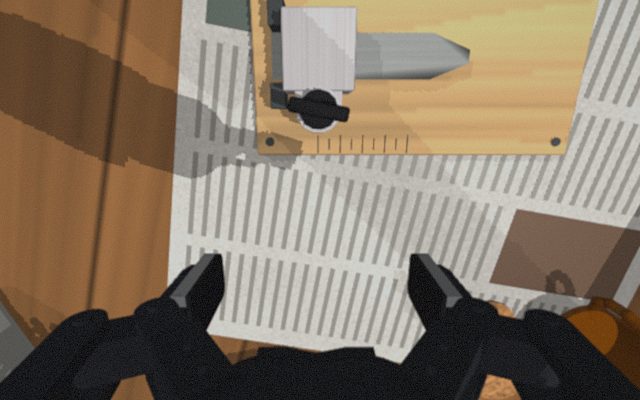

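Carriage on the rail against both stops at (272,15) and (278,97). Knob bar from (288,101) to (348,115), turned about 0.2 rad clockwise.

Run:
```python
from h import *
import pickle
c=pickle.load(open("w6.pkl","rb"))
a,b=[onplane(c,*p,.089)[:2] for p in[(288,101),(348,115)]]
d=b-a;print(a,b,(a+b)/2,np.linalg.norm(d),np.degrees(np.arctan2(d[1],d[0])))
f=[onplane(c,*p,.061)[:2].round(4).tolist() for p in[(281,8),(356,8),(355,90),(283,91)]];print(f)
go(.4418,-.1827,.13,96)
```

```text
[ 0.42247469 -0.18408324] [ 0.4619735  -0.18101306] [ 0.44222409 -0.18254815] 0.039617948659625896 4.444564797122236
[[0.3994, -0.128], [0.4476, -0.1132], [0.464, -0.1626], [0.4147, -0.1785]]
go [73.2  1.6 27.1] [ 0.000e+00 -1.000e-03 -1.378e+00]
```

apply_moves([
  [15,0,0,0,0,-0.18,50],
  [30,0,5,0,0,-0.36,50],
  [45,1,10,0,0,-0.54,50],
  [60,2,18,0,0,-0.72,50],
  [73,2,27,0,0,-0.9,50],
])

```text
time: 13.58
eef_pos: [0.4425, -0.1828, 0.13]
eef_rot: [0.0, 0.183, 0.983, 0.0]
force: [-0.8, 0.3, 0.4]
opening: 0.584
gripper_force: 0.0
```

apply_moves([
  [0,0,0,0,0,-0.18,50],
  [0,0,0,0,0,-0.36,50],
  [0,0,0,0,0,-0.45,50],
  [0,0,0,0,0,-0.45,50],
  [0,0,0,0,0,-0.45,50],
])

```text
time: 14.2
eef_pos: [0.4424, -0.1836, 0.1301]
eef_rot: [0.0, -0.037, 0.999, -0.0]
force: [0.2, -0.5, 0.2]
opening: 0.586
gripper_force: 0.0
```

Run:
```python
from h import *
print(pose().round(4),manip.observe()["joint_pos"].round(2)); go(.4420,-.1826,.073,94.4)
```

```text
[[-9.973e-01 -7.390e-02  0.000e+00  4.424e-01]
 [-7.390e-02  9.973e-01 -1.000e-04 -1.836e-01]
 [-0.000e+00 -1.000e-04 -1.000e+00  1.301e-01]
 [ 0.000e+00  0.000e+00  0.000e+00  1.000e+00]] [ 0.59  0.71 -0.47  2.08  0.66  0.5   1.26]
go [ 0.3  1.  57.1] [-0.     0.    -0.003]
```

apply_moves([
  [0,1,20,0,0,0,50],
  [0,1,40,0,0,0,50],
  [0,1,53,0,0,0,50],
  [0,1,57,0,0,0,50],
  [0,1,57,0,0,0,4],
], grip_force=30)

```text
time: 14.82
eef_pos: [0.4424, -0.1826, 0.0731]
eef_rot: [-0.0, -0.038, 0.999, -0.0]
force: [0.7, 0.5, -0.5]
opening: 0.388
gripper_force: 0.0
```

apply_moves([
  [0,0,0,0,0,0,4],
  [0,0,0,0,0,0,4],
  [0,0,0,0,0,0,4],
  [0,0,0,0,0,0,4],
  [0,0,0,0,0,0,4],
])

```text
time: 15.45
eef_pos: [0.4427, -0.1829, 0.0736]
eef_rot: [0.001, -0.037, 0.999, -0.0]
force: [0.1, -0.2, 6.6]
opening: 0.109
gripper_force: 33.1
```

Run:
```python
from h import *
T=pose();print(T[:3,3],manip.observe()["moment"]); go(*T[:3,3],17)
```

```text
[ 0.44274433 -0.18291463  0.07360677] [-0.12230797  0.02938593 -0.05255199]
go [0. 0. 0.] [0.000e+00 1.000e-03 1.349e+00]
```

Bar gripped (9–10 mm). Turning clockwise.

apply_moves([
  [0,0,0,0,0,0.15,4],
  [0,0,0,0,0,0.3,4],
  [0,0,0,0,0,0.45,4],
  [0,0,0,0,0,0.6,4],
  [0,0,0,0,0,0.75,4],
])

```text
time: 16.08
eef_pos: [0.4426, -0.1833, 0.0736]
eef_rot: [0.001, 0.333, 0.943, -0.0]
force: [-0.8, -0.8, 5.3]
opening: 0.109
gripper_force: 33.2
```

apply_moves([
  [0,0,0,0,0,0.15,4],
  [0,0,0,0,0,0.3,4],
  [0,0,0,0,0,0.45,4],
  [0,0,0,0,0,0.55,4],
  [0,0,0,0,0,0.59,4],
])

```text
time: 16.7
eef_pos: [0.4423, -0.1835, 0.0736]
eef_rot: [0.001, 0.592, 0.806, -0.0]
force: [-1.0, -1.4, 6.1]
opening: 0.11
gripper_force: 33.3
```

Run:
```python
from h import *
T=pose();s=manip.observe();print(T[:3,3],s["moment"],s["force"],s["opening"]); go(*T[:3,3],17)
```

```text
[ 0.44231247 -0.18345375  0.07359522] [-0.44099926  0.20908224  0.06183648] [-0.95789171 -1.37151274  6.10005401] 0.10984602430653621
go [0. 0. 0.] [0.    0.001 0.007]
```

Turn about 0.05 rad further to seat on the end stop, then release and look.

apply_moves([
  [0,0,0,0,0,0.04,4],
  [0,0,0,0,0,0.06,4],
  [0,0,0,0,0,0.06,4],
  [0,0,0,0,0,0.06,4],
  [0,0,0,0,0,0.06,4],
])

```text
time: 17.32
eef_pos: [0.4421, -0.1833, 0.0736]
eef_rot: [0.0, 0.615, 0.788, -0.0]
force: [-1.9, -0.8, 6.8]
opening: 0.11
gripper_force: 33.3
```

apply_moves([
  [0,0,0,0,0,0,30],
  [0,0,0,0,0,0,50],
  [0,0,0,0,0,0,50],
  [0,0,-25,0,0,0,50],
  [0,0,-60,0,0,0,50],
])

```text
time: 17.95
eef_pos: [0.4416, -0.1823, 0.133]
eef_rot: [-0.001, 0.615, 0.789, -0.0]
force: [0.7, 0.4, 0.1]
opening: 0.588
gripper_force: 0.0
```

apply_moves([
  [-30,0,-30,0,0,0,50],
  [-70,0,-30,0,0,0,50],
  [-80,0,-30,0,0,0,50],
  [-80,0,-30,0,0,0,50],
  [-80,0,-30,0,0,0,50],
])

```text
time: 18.58
eef_pos: [0.4613, -0.2585, 0.1626]
eef_rot: [-0.001, 0.614, 0.789, 0.0]
force: [-0.3, 0.3, -0.6]
opening: 0.585
gripper_force: 0.0
```

Run:
```python
from h import *
print(pose().round(4)); look("w7")
```

```text
[[-0.2454  0.9694 -0.0014  0.4613]
 [ 0.9694  0.2454  0.0017 -0.2585]
 [ 0.002  -0.001  -1.      0.1626]
 [ 0.      0.      0.      1.    ]]
```

View pics/w7.png

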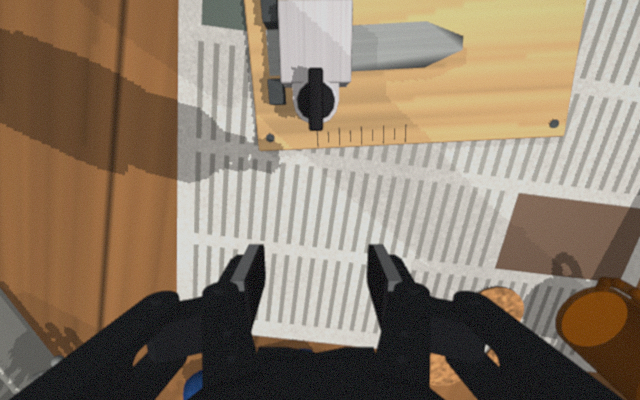

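The bar now runs from (316,70) to (316,130), across the rail, with the carriage still against the stops at (270,12) and (276,92). Quick numeric check of its angle and the home position.

Run:
```python
from h import *
import pickle
c=pickle.load(open("w7.pkl","rb"))
k=(c["img"].max(2)<55).astype(np.uint8); k[:68]=0;k[132:]=0;k[:,:296]=0;k[:,338:]=0
r=[]
for v in list(range(70,80))+list(range(122,129)):
    u=np.nonzero(k[v])[0]
    if len(u): r.append(onplane(c,u.mean(),v,.091)[:2])
r=np.array(r); s=np.polyfit(r[:,1],r[:,0],1); print("bar yaw",np.degrees(np.arctan2(1,s[0])),"(107 = across)", "span",np.linalg.norm(r[0]-r[-1]))
# stop top front edge vs carriage front edge (z .061), board x
d=np.array([-.9563,-.2924]);O=np.array([.5031,-.1224])
for p,z in[((351,82),.061),((280,82),.061),((279,40),.061)]: print((onplane(c,*p,z)[:2]-O)@d*1000)
```

```text
bar yaw 104.67718104699887 (107 = across) span 0.03587725797207961
49.09008884558275
100.92431283019185
99.38473331704388
```

```bash
python3 -c "
from station import manip
print(manip.finish_job())"
```

```text
the job is handed in; nothing more can be done
None
```

The card stop is on the rail against both stop blocks, its knob is turned clockwise to the end of travel with the bar across the rail, and the job is handed in at about 19 s. The plain block and the green and red look-alikes were not touched.

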